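# Buzz the visitor in: clear the shoehorn and hold the door-release key

### The arm

A 6-joint arm with a two-finger parallel gripper is mounted at the origin on the work surface. World frame = base frame: x ahead of the robot, y to its left, z up, the work surface at z = 0. Lengths are in m, angles in rad, forces in N, time in s.
With the tool pointing down it reaches from about 0.375 to 0.925 m from the base axis. Payload 5.7 kg.
Tool frame: the origin (TCP) lies midway between the tips of the shut fingers; the grasp point (between the pads) lies robot.pinch_z behind it (robot.pinch_z is the distance from the TCP to the grasp point, in m); z points along the fingers, y is the line along which they close (so a half turn about z gives the same grasp; the last joint's range is limited). The gripper opens to 85 mm and grips with 20 to 120 N. Pads are 22 mm wide; open, the fingers measure 114 mm over their backs; the gripper's body (76 mm by 85 mm) begins 54 mm behind the grasp point. The pads swing forward as they close: fully open they stand 13 mm farther back than shut.
Start: joints at [1.087, 0.359, 1.51, -0, 1.272, -0.115], TCP at [0.216, 0.56, 0.231] pointing down, gripper open.
Joint ranges: [-2.97, 2.97], [-1.01, 2.36], [0.21, 2.38], [-0.96, 4.11], [0.2, 2.71], [-2.98, 2.98]. Speed limits (rad/s): [2.39, 2.39, 3.14, 3.14, 3.14, 3.14].

### API

Orientations are given as a unit quaternion [x, y, z, w].
In Python, from plant import robot gives the robot as it stands.
- The arm moves only by the tool arm_command, never from a script. Its argument "motion" is a list of rows, each a list of 7 numbers: the shift along the tool's x, y, z normalised to -1 to 1, where 1 is 250 mm, then the turn, a rotation vector about the tool's x, y, z normalised to -1 to 1, where 1 is pi/2 rad, then the closure, from -1 (fully open) to 1 (shut). In form: [[dx, dy, dz, rx, ry, rz, fingers], ...]. A call has 1 to 20 rows; each row is the pose to reach, as a shift and turn from the pose commanded when the call began, along the tool's axes at that moment; what a row does not reach only later rows make up. A row lasts 1/8 s, in which the tool goes at most 62.5 mm and 10.7 degrees, less where a joint would pass 70% of its speed; a pose out of reach is approached as far as the arm can. A call with a number of a shift or a turn outside -1 to 1 is refused whole. A call with a gripper value outside its range is refused whole. The fingers move at their own pace and stop on an object; the grip force is fixed at half the most. Time passes only in rows, so rows that repeat a pose let the fingers close. It gives the time, the measured TCP pose, the force, the opening and the grip force at its end, in the units of the state.
- robot.state(): the state, without advancing time (a new reading comes with each control period).
- robot.snapshot(name): name is "scene" or "top" or "wrist"; returns a dict with "color" (400x640x3 uint8, blue, green, red), "fx", "fy", "cx", "cy" (pixels), "xyz" and "rotation" of the camera in the world. Camera axes: x right, y down, z forward; pixel columns grow to the right and rows downward; lengths in m; the calibration is good to about 2 mm. A picture is of the moment at which its call begins. There is no depth.
- robot.finish_job(): hands the job in; it is judged then, once.
The state is a dict: "t": time; "qpos": joint angles; "joint_velocities": joint speeds; "effort": joint torques, N m; "tool_pos": TCP position; "tool_rot": TCP orientation; "contact_force": force on the tool from outside, world axes, zero at the start; "wrist_torque": the same for the moment, N m; "opening": opening from 0.0 (shut) to 1.0 (fully open); "grasp_force": force on a finger pad.
Only numpy, scipy, OpenCV 4.12 (cv2) and the standard library are available. Lean on these libraries where they do the work, as an engineer would, in place of code of your own. Each camera call takes 0.05 s, during which the arm holds its last target. There are 200 camera calls.

### The job

A visitor is waiting at the street door, but the silver shoehorn is lying across the keys of the intercom: lift it off and lay it down, scoop upward and without dropping it, flat on the floor of the wooden valet tray. Then, with the fingertips, press the wide blue door-release key all the way down and keep it down, at least three seconds without a break, and finish while still holding it down, because the street door is unlocked only while the key is held. Press firmly but don't lean hard on it, don't press the small white keys on either side, and leave the cup, the green fob and the copper mailbox key alone.

Things in the scene. Friction and masses are not known exactly. Their poses are not given: they have to be found in the camera images.
- intercom: Dark grey desk intercom, fixed, 170 mm deep (its x), 210 mm wide (its y). Origin: centre of its underside, on the console top; z up; front = -x. Flat key deck 30 mm high from x = -85 to +20 mm; behind it a hood slopes up to 63 mm high. Three spring keys in a row along y at x = -40 mm, tops 41 mm above the console: blue door-release key at y = 0, small white keys at y = +65 and -65 mm.
- door_key_top (a point): Centre of the top face of the blue door-release key (30 mm along the intercom's x, 50 mm along its y, white key symbol). The point moves down with the key. Unpressed it is 41 mm above the console top.
- door_key (a joint): Travel of the blue door-release key, straight down, m: 0 = up, 0.006 = fully down on its stop. It begins to move at 2 N, reaches the stop at 7 N, and springs up when let go. Fingertips that have it fully down are still 5 mm above the deck. At least 0.0045 counts as down. Over 30 N is too hard.
- talk_key (a joint): Travel of the small white talk key (26 x 26 mm, at the intercom's y = +65 mm), m: 0 = up, 0.005 = fully down. It begins to move at 2 N and is fully down at 5 N.
- light_key (a joint): Travel of the small white light key (26 x 26 mm, at the intercom's y = -65 mm), m: 0 = up, 0.005 = fully down. It begins to move at 2 N and is fully down at 5 N.
- shoehorn: Silver-plated shoehorn, 170 mm long, about 110 g, starting flat across the key tops, roughly along the row. Origin: on its flat underside, middle of its length; x along its length to the blade, z up. Handle: bar 16 mm wide, 14 mm high, from x = -85 to -1 mm, 20 mm wide beyond x = -65 mm; then the blade, a scoop open upward, up to 40 mm wide, 8 mm high, to x = +85 mm.
- shoehorn_grip (a point): Point on the shoehorn's handle near its balance point, 16 mm behind the origin (shoehorn x = -16 mm), at half the handle's height (7 mm above the underside); the handle is 16 mm wide here.
- tray: Dark wooden valet tray with a cork-coloured lining, fixed to the console, outside 152 mm (its x) by 260 mm (its y), inside 140 x 248 mm, rim 24 mm high, inner floor 6 mm above the console top. Origin: centre of its underside; z up.
- cup: Grey ceramic trinket cup, 74 mm across, 52 mm high, standing on the console. Origin: centre of its underside. Leave alone.
- fob: Green enamel keyring fob, disc 38 mm across and 6 mm thick with a steel split ring 28 mm across on its -x side, lying on the console. Origin: centre of the disc's underside. Leave alone.
- mailbox_key: Copper mailbox key, 60 mm long, 4 mm thick, lying on the console. Origin: underside, middle of its length. Leave alone.
Things that resemble listed ones, but are neither listed nor needed, are in the scene too. Of the things like the shoehorn, leave any that is pink, red or yellow; of the rest the larger one is meant.

How it is judged:
By the outcome, as a careful person would: the job done as asked, in the order asked, and still so for the second after the job is handed in, while the arm keeps its last pose, push and grip.
It also fails if it takes over 64 s, if anything falls off the work surface, if the arm or the gripper's body presses on something with over 40 N, if the wrist force passes 120 N, or if a joint passes its speed limit or range.

## Working session

There is one attempt and no reset: what is moved stays moved. The work goes in short steps, Python scripts to look and compute and a tool call to move; the robot and the scene stay as the last step left them, time stands still between calls to the robot, and variables do not carry over. Pictures are saved under pics/ and viewed, at most 10 in all, crops included, and the job is handed in when it is done.

Besides the shell and the picture viewer there is one more tool, called as name([rows], argument=value, ...), one row to a line, values as JSON. arm_command: Moves the arm, as the interface text tells. Its arguments: {"type":"object","properties":{"motion":{"type":"array","items":{"type":"array","items":{"type":"number"}}}},"required":["motion"]}

```bash
mkdir -p pics; ls; python3 - <<'E'
from plant import robot
import cv2
for n in("top","scene"):
    s=robot.snapshot(n); cv2.imwrite(f"pics/{n}0.png",s["color"]); print(n,s["fx"],s["fy"],s["cx"],s["cy"],s["xyz"],s["rotation"])
print(robot.state(),robot.pinch_z)
E
```

```text
pics
top 444.66317905260985 444.66317905260985 317.3201864330519 201.33099376641783 [ 0.32343154 -0.08535062  1.20295195] [-0.69594419  0.7130759  -0.05629297  0.06336839]
scene 366.66732953102814 366.66732953102814 324.8158106053892 202.19373728097145 [1.03989621 0.38284242 0.60495748] [ 0.36740735  0.81586855 -0.40725155 -0.18307518]
{'t': 0.1, 'qpos': array([ 1.08686427e+00,  3.59469033e-01,  1.51132700e+00, -4.34159977e-05,
        1.27248928e+00, -1.15077781e-01]), 'joint_velocities': array([-0.00059095, -0.00044238, -0.00292734,  0.00192012,  0.00061578,
       -0.00081843]), 'effort': array([ 8.46103671e-05, -5.28657603e+01, -2.79348904e+01,  8.50047422e-05,
        4.80901654e-03, -2.18360276e-05]), 'tool_pos': array([0.21605093, 0.55909595, 0.2305151 ]), 'tool_rot': array([ 1.83377063e-01,  9.83042286e-01, -8.14769799e-04, -2.29885573e-04]), 'contact_force': array([ 0.03548246,  0.79858336, -0.16823917]), 'wrist_torque': array([-0.00977198,  0.00447133,  0.02572923]), 'grasp_force': 0.0, 'opening': 1.000415536856637} 0.0187
```

View pics/top0.png

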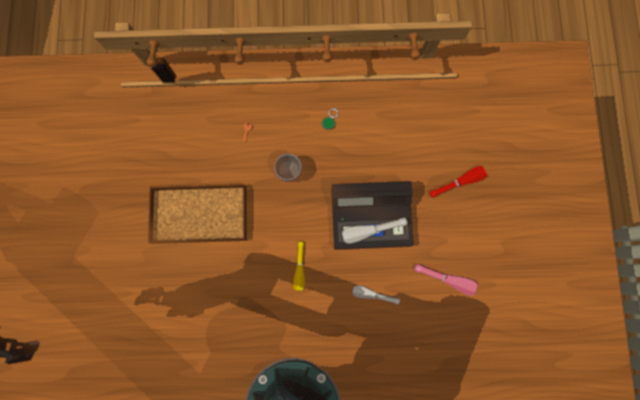

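View pics/scene0.png

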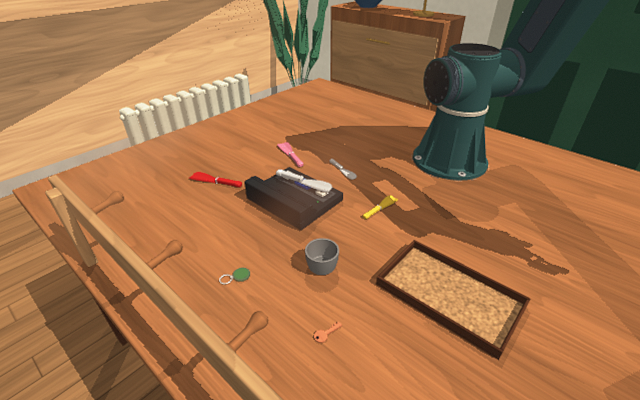

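Top view candidates:
- silver shoehorn on the intercom, (375,231), the larger one
- small silver one, (375,295)
- red, (459,181)
- pink, (447,279)
- yellow, (299,266)

I choose the one on the intercom. The tray is at (198,214), the cup at (288,167), the fob at (329,124) and the copper key at (247,130). Next I'll measure and check a crop.

```bash
cat >h.py <<'E'
import numpy as np, cv2
from scipy.spatial.transform import Rotation as R
from plant import robot
def ray(s,u,v):
    d=R.from_quat(s["rotation"]).as_matrix()@np.array([(u-s["cx"])/s["fx"],(v-s["cy"])/s["fy"],1]); return np.array(s["xyz"]),d
def onplane(s,u,v,z):
    o,d=ray(s,u,v); return o+d*(z-o[2])/d[2]
def blob(mask,x0,y0,x1,y1):
    m=np.zeros_like(mask); m[y0:y1,x0:x1]=mask[y0:y1,x0:x1]
    c,_=cv2.findContours(m,cv2.RETR_EXTERNAL,cv2.CHAIN_APPROX_NONE)
    return max(c,key=cv2.contourArea)
def rectw(s,c,z):
    P=np.array([onplane(s,*p[0],z)[:2] for p in c]); 
    r=cv2.minAreaRect((P*1000).astype(np.float32)); return P,r,cv2.boxPoints(r)
def totool(dw,st=None):
    "world shift -> normalised tool shift"
    st=st or robot.state(); return R.from_quat(st["tool_rot"]).inv().apply(dw)/.25
E
python3 - <<'E'
from h import *
s=robot.snapshot("top"); im=s["color"]; h=cv2.cvtColor(im,cv2.COLOR_BGR2HSV)
silver=((h[...,1]<60)&(h[...,2]>110)).astype(np.uint8)*255
c=blob(silver,335,210,408,246)
P,r,b=rectw(s,c,.049); print("horn",r,b.round())
th=(h[...,2]<75).astype(np.uint8)*255
c=blob(cv2.bitwise_or(th,silver),325,175,420,255); P,r,b=rectw(s,c,.03); print("intercom z.03",r,b.round())
th=((h[...,2]<85)).astype(np.uint8)*255
c=blob(th,140,178,255,248); P,r,b=rectw(s,c,.024); print("tray",r,b.round())
bl=((h[...,0]>105)&(h[...,0]<130)&(h[...,1]>120)&(h[...,2]>60)).astype(np.uint8)*255
c=blob(bl,335,205,410,248); print("blue px",cv2.boundingRect(c),[onplane(s,*p,.041).round(4) for p in [cv2.minAreaRect(c)[0]]])
crop=cv2.resize(im[165:310,270:500],None,fx=3.4,fy=3.4,interpolation=cv2.INTER_CUBIC); cv2.imwrite("pics/crop1.png",crop)
E
```

```text
horn ((440.7531433105469, -222.78936767578125), (44.437965393066406, 171.33982849121094), 6.610413074493408) [[ 409. -140.]
 [ 429. -310.]
 [ 473. -305.]
 [ 453. -135.]]
intercom z.03 ((485.29913330078125, -223.17446899414062), (172.60658264160156, 213.44183349609375), 0.8596857786178589) [[ 397. -118.]
 [ 401. -331.]
 [ 573. -329.]
 [ 570. -115.]]
tray ((551.2886352539062, 341.8343505859375), (77.35779571533203, 149.58396911621094), 42.46900939941406) [[472. 371.]
 [573. 261.]
 [630. 313.]
 [529. 423.]]
blue px (373, 231, 11, 5) [array([ 0.4301, -0.2332,  0.041 ])]
```

View pics/crop1.png

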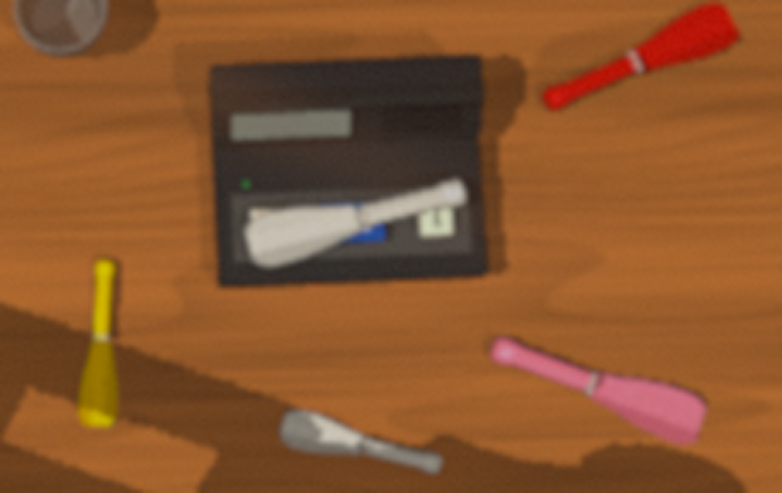

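The crop confirms the large silver shoehorn on the intercom. Its handle end is at top px ≈(406,220), collar ≈(376,228), blade tip ≈(343,236), with the blue key partly visible beneath. The smaller silver one lies in front of the intercom.

```bash
cat >>h.py <<'E'
def plan(pos,yawy,st=None):
    "pos world TCP; yawy = world angle of tool y axis (mod pi), tool down -> normalised shift & turn"
    st=st or robot.state(); Rt=R.from_quat(st["tool_rot"]); best=None
    for k in (0,np.pi):
        a=yawy+k; y=np.array([np.cos(a),np.sin(a),0]); z=np.array([0,0,-1.]); x=np.cross(y,z)
        rv=(Rt.inv()*R.from_matrix(np.c_[x,y,z])).as_rotvec()
        if best is None or np.linalg.norm(rv)<np.linalg.norm(best): best=rv
    return Rt.inv().apply(np.array(pos)-st["tool_pos"])/.25, best/(np.pi/2)
E
python3 - <<'E'
from h import *
im=cv2.imread("pics/top0.png"); s=robot.snapshot("top"); im=s["color"]; h=cv2.cvtColor(im,cv2.COLOR_BGR2HSV)
silver=((h[...,1]<60)&(h[...,2]>110)).astype(np.uint8)*255
c=blob(silver,335,210,408,246)
m=np.zeros(silver.shape,np.uint8); cv2.drawContours(m,[c],-1,255,-1)
# handle centreline: mean row per column for columns right of the collar
cols=range(382,404); L=np.array([onplane(s,u,np.flatnonzero(m[:,u]).mean(),.052)[:2] for u in cols])
v=cv2.fitLine((L*1000).astype(np.float32),cv2.DIST_L2,0,.01,.01).ravel(); d=v[:2]*(1 if v[1]>0 else -1); p=v[2:]
P=np.array([onplane(s,*q[0],.049)[:2]*1000 for q in c]); t=(P-p)@d; print("extent",t.min(),t.max(),np.ptp(t))
o=p+d*(t.min()+t.max())/2; print("origin",o,"dir",d,np.degrees(np.arctan2(d[1],d[0])),"grip-18",o-18*d)
g=(o-18*d)/1000
print("plan above",plan([g[0],g[1],.15],np.arctan2(-d[0],d[1])), np.degrees(np.arctan2(-d[0],d[1])))
# tray: cork lining
ck=((h[...,0]>10)&(h[...,0]<28)&(h[...,2]>120)).astype(np.uint8)*255
ck=cv2.morphologyEx(ck,cv2.MORPH_CLOSE,np.ones((3,3)))
sub=np.zeros_like(ck);sub[188:240,153:244]=ck[188:240,153:244]
c=blob(sub,140,178,255,248); P,r,b=rectw(s,c,.006); print("cork",r,b.round())
dk=(h[...,2]<90).astype(np.uint8); ys,xs=np.nonzero(dk[180:248,145:250]); print("dark",xs.min()+145,xs.max()+145,ys.min()+180,ys.max()+180)
E
```

```text
extent -35.5214151687777 130.53740703396778 166.0588222027455
origin [ 453.02689537 -222.27037788] dir [0.05573454 0.99844563] 86.804985 grip-18 [ 452.02367362 -240.24239898]
plan above (array([-2.03314922, -2.64247555,  0.32590917]), array([-6.88502467e-04,  3.98034342e-04,  8.00708387e-01])) -3.1950095
cork ((503.4587707519531, 249.93356323242188), (137.87042236328125, 244.38211059570312), 0.5779509544372559) [[433. 371.]
 [436. 127.]
 [574. 128.]
 [571. 373.]]
dark 150 246 185 240
```

```bash
python3 - <<'E'
from h import *
s=robot.snapshot("top"); im=s["color"]; h=cv2.cvtColor(im,cv2.COLOR_BGR2HSV)
silver=((h[...,1]<60)&(h[...,2]>110)).astype(np.uint8)
silver[:,:335]=0;silver[:210]=0;silver[246:]=0;silver[:,410:]=0
print(["".join(".#"[x] for x in r) for r in silver[216:246,338:410]].__repr__().replace(", ","\n"))
mid=[]
for u in list(range(380,390)):
    q=np.flatnonzero(silver[:,u]); mid.append(onplane(s,u,q.mean(),.052)[:2]*1000)
for u in range(390,404):
    q=np.flatnonzero(silver[:,u]); q=q[:np.flatnonzero(np.diff(np.r_[q,999])>1)[0]+1]; print(u,q.min(),q.max(),end=" ")
E=[(406,220.7),(376.3,228.1),(343.3,236)]
W=np.array([onplane(s,*e,z)[:2]*1000 for e,z in zip(E,(.052,.052,.047))]); print(W)
d=W[1]-W[0]; print(np.degrees(np.arctan2(d[1],d[0])), np.linalg.norm(d)); d=W[2]-W[0]; print(np.degrees(np.arctan2(d[1],d[0])),np.linalg.norm(d))
E
```

```text
['........................................................................'
'........................................................................'
'...............................................................#####....'
'.............................................................#######....'
'.........................................................############...'
'.....................................................################...'
'.................................................####################...'
'.............................................########################...'
'.........................................############################...'
'.....................#####..########################################....'
'......############################################################......'
'.....#############################################################......'
'.....################################################.############......'
'.....############################################......###########......'
'.....########################################...
[... 788 characters left out ...]
#########....................................................'
'........########........................................................'
'........................................................................'
'........................................................................'
'........................................................................']
390 222 228 391 221 227 392 221 228 393 221 234 394 221 234 395 220 234 396 220 234 397 220 234 398 220 234 399 219 234 400 219 234 401 218 234 402 218 234 403 218 233 [[ 463.52869555 -305.46000587]
 [ 446.11907397 -227.48765069]
 [ 428.14464505 -141.48833776]]
102.58651678294494 79.89232188723419
102.17733867571006 167.74605501614252
```

The handle's upper edge merged with the white light key in the mask, so I used the axis points from the crop: yaw ≈102.4°, origin ≈(0.446,-0.2235), grip ≈(0.450,-0.241).

arm_command([
  [-1,-0.65,0,0,0,0.628,-1],
  [-1,-0.65,0,0,0,0.628,-1],
  [-1,-0.65,0,0,0,0.628,-1],
  [-1,-0.65,0,0,0,0.628,-1],
  [-1,-0.65,0,0,0,0.628,-1],
  [-1,-0.65,0,0,0,0.628,-1],
  [-1,-0.65,0,0,0,0.628,-1],
])

```text
t: 1.12
tool_pos: [0.3912, 0.3174, 0.2313]
tool_rot: [0.627, 0.779, -0.0, -0.0]
contact_force: [-0.6, 0.1, 0.3]
opening: 1.002
grasp_force: 0.0
```

```bash
python3 - <<'E'
from h import *
print(robot.state()["tool_pos"],plan([.45,-.241,.15],np.radians(12.4)))
E
```

```text
[0.39120645 0.31739568 0.23126758] (array([-2.23244742, -0.24576671,  0.3250334 ]), array([-1.23482000e-04, -2.42371024e-05, -1.17250647e-03]))
```

arm_command([
  [-1,-0.12,0,0,0,0,-1],
  [-1,-0.12,0,0,0,0,-1],
  [-1,-0.12,0,0,0,0,-1],
  [-1,-0.12,0,0,0,0,-1],
  [-1,-0.12,0,0,0,0,-1],
])

```text
t: 1.75
tool_pos: [0.4155, 0.0642, 0.2315]
tool_rot: [0.629, 0.778, -0.0, 0.001]
contact_force: [0.3, 0.9, 0.0]
opening: 1.001
grasp_force: 0.0
```

arm_command([
  [-1,-0.12,0.2,0,0,0,-1],
  [-1,-0.12,0.2,0,0,0,-1],
  [-1,-0.12,0.2,0,0,0,-1],
  [-1,-0.12,0.2,0,0,0,-1],
  [-1,-0.12,0.2,0,0,0,-1],
  [-1,-0.12,0.2,0,0,0,-1],
])

```text
t: 2.5
tool_pos: [0.4394, -0.182, 0.181]
tool_rot: [0.627, 0.779, 0.0, -0.001]
contact_force: [0.3, -0.6, 0.3]
opening: 0.997
grasp_force: 0.0
```

```bash
python3 - <<'E'
from h import *
s=robot.snapshot("wrist"); cv2.imwrite("pics/w1.png",s["color"]); print(s["xyz"],s["rotation"])
print(robot.state()["tool_pos"],plan([.45,-.241,.10],np.radians(12.4)))
E
```

```text
[ 0.422871   -0.10418491  0.32256157] [0.98229133 0.1066425  0.01649963 0.15316294]
[ 0.43920358 -0.18138347  0.18118318] (array([-0.24261123, -0.00904565,  0.32440779]), array([-0.00033814, -0.00086602,  0.00049689]))
```

View pics/w1.png

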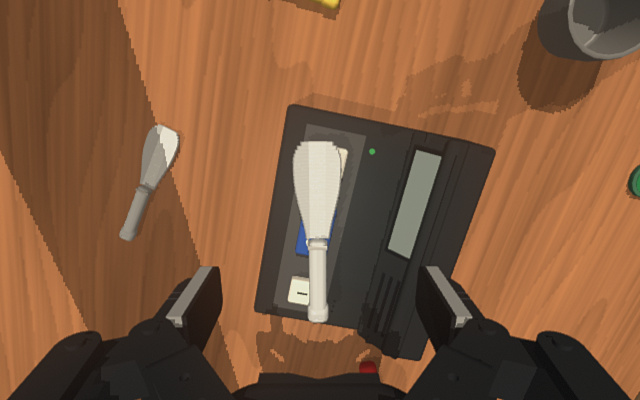

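The wrist view shows the horn clearly: handle end (318,321), collar (317,244), blade tip (317,142). The blue key peeks out to the left of the collar.

```bash
python3 - <<'E'
from h import *
s=robot.snapshot("wrist"); h=cv2.cvtColor(s["color"],cv2.COLOR_BGR2HSV)
m=((h[...,1]<70)&(h[...,2]>120)).astype(np.uint8)
L=[]
for v in range(252,318,3):
    q=np.flatnonzero(m[v,309:335])+309; L.append(onplane(s,q.mean(),v,.052)[:2]*1000) if 12<len(q)<24 else print(v,len(q))
L=np.array(L); f=cv2.fitLine(L.astype(np.float32),cv2.DIST_HUBER,0,.01,.01).ravel(); print("angle",np.degrees(np.arctan2(f[1],f[0]))%180, f[2:])
W=np.array([onplane(s,u,v,z)[:2]*1000 for u,v,z in[(318,321,.050),(317,244,.055),(317,142,.049)]]); print(W,np.linalg.norm(W[2]-W[0]))
d=(W[2]-W[0])/np.linalg.norm(W[2]-W[0]); o=(W[0]+W[2])/2; print("origin",o,"collar t",(W[1]-o)@d)
g=(o-18*d)/1000; a=np.arctan2(d[1],d[0]); print(g,np.degrees(a),plan([*g,.09],a-np.pi/2))
E
```

```text
angle 102.36101 [ 454.3422  -254.26363]
[[ 466.16644657 -303.79341696]
 [ 447.55662626 -223.23520542]
 [ 428.90606782 -138.26424641]] 169.67098198126595
origin [ 447.53625719 -221.02883169] collar t -2.1569874217548475
[ 0.45148912 -0.23858944] 102.6857586138168 (array([-0.23519878, -0.00153286,  0.36517821]), array([-0.00020194, -0.00063842, -0.00226319]))
```

arm_command([
  [-0.235,-0.002,0.3,0,0,0,0],
  [-0.235,-0.002,0.3,0,0,0,0],
  [-0.235,-0.002,0.45,0,0,0,0],
  [-0.235,-0.002,0.5,0,0,0,0],
  [-0.235,-0.002,0.53,0,0,0,0],
  [-0.235,-0.002,0.545,0,0,0,0],
  [-0.235,-0.002,0.55,0,0,0,0],
  [-0.235,-0.002,0.55,0,0,0,0],
])

```text
t: 3.6
tool_pos: [0.4517, -0.2411, 0.0445]
tool_rot: [0.627, 0.779, -0.0, 0.001]
contact_force: [-0.1, 0.2, 0.4]
opening: 0.5
grasp_force: 0.0
```

arm_command([
  [0,0,0.009,0,0,0,0],
  [0,0,0.009,0,0,0,0.4],
  [0,0,0.009,0,0,0,0.6],
  [0,0,0.009,0,0,0,1],
  [0,0,0.009,0,0,0,1],
  [0,0,0.009,0,0,0,1],
  [0,0,0.009,0,0,0,1],
  [0,0,0.009,0,0,0,1],
])

```text
t: 4.6
tool_pos: [0.4513, -0.2409, 0.0417]
tool_rot: [0.627, 0.779, -0.0, 0.0]
contact_force: [-0.5, 0.5, 4.1]
opening: 0.169
grasp_force: 59.9
```

arm_command([
  [0,0,-0.04,0,0,0,1],
  [0,0,-0.08,0,0,0,1],
  [0,0,-0.12,0,0,0,1],
  [0,0,-0.16,0,0,0,1],
  [0,0,-0.2,0,0,0,1],
  [0,0,-0.2,0,0,0,1],
])

```text
t: 5.35
tool_pos: [0.4519, -0.2413, 0.0926]
tool_rot: [0.627, 0.779, 0.0, 0.001]
contact_force: [0.4, 1.1, -0.7]
opening: 0.167
grasp_force: 59.2
```

```bash
python3 - <<'E'
from h import *
w=robot.snapshot("wrist")["color"]; s=robot.snapshot("scene")["color"]
c=cv2.resize(s[120:245,200:400],(640,400)); cv2.imwrite("pics/g1.png",cv2.resize(np.vstack([w,c]),(480,600)))
print(robot.state())
E
```

```text
{'t': 5.45, 'qpos': array([-6.25284746e-01,  4.10323796e-01,  1.85041755e+00, -1.59956158e-04,
        8.80674687e-01, -8.40719265e-01]), 'joint_velocities': array([ 0.00164357,  0.00805019,  0.00665767,  0.00049635, -0.00121809,
       -0.00075962]), 'effort': array([ 7.14681359e-03, -4.86091661e+01, -1.98452210e+01, -5.19393405e-03,
       -2.12695071e-02, -2.22264140e-05]), 'tool_pos': array([ 0.45125454, -0.24084708,  0.09165177]), 'tool_rot': array([ 6.26948403e-01,  7.79060773e-01, -5.69715028e-05,  9.14179999e-05]), 'contact_force': array([ 0.4697752, -0.2114588, -0.6196028]), 'wrist_torque': array([ 0.02333009,  0.01932878, -0.01086978]), 'grasp_force': 59.22896146774292, 'opening': 0.16338686977508965}
```

View pics/g1.png

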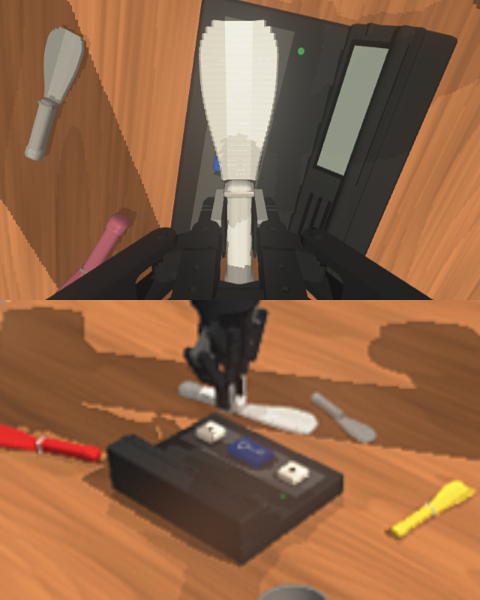

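The horn is held level, scoop up; the three keys are free. Next stop is the tray.

arm_command([
  [0,0,-0.15,0,0,0,1],
  [0.1,0.04,-0.3,0,0,0,1],
  [0.3,0.1,-0.3,0,0,0.06,1],
  [0.5,0.17,-0.3,0,0,0.131,1],
  [0.7,0.24,-0.3,0,0,0.131,1],
  [0.85,0.29,-0.3,0,0,0.131,1],
  [0.9,0.3,-0.3,0,0,0.131,1],
  [0.9,0.3,-0.3,0,0,0.131,1],
])

```text
t: 6.45
tool_pos: [0.476, -0.0048, 0.1662]
tool_rot: [0.703, 0.711, -0.0, -0.0]
contact_force: [0.8, 0.1, -1.7]
opening: 0.172
grasp_force: 59.3
```

```bash
python3 - <<'E'
from h import *
print(robot.state()["tool_pos"],plan([.503,.23,.16],np.radians(.7)))
E
```

```text
[ 0.47604089 -0.00475432  0.16621417] (array([0.93772978, 0.11860583, 0.02440268]), array([-0.00058615,  0.00023387, -0.00048693]))
```

arm_command([
  [0.2,0.02,0,0,0,0,1],
  [0.4,0.05,0,0,0,0,1],
  [0.6,0.07,0,0,0,0,1],
  [0.8,0.1,0,0,0,0,1],
  [0.9,0.12,0,0,0,0,1],
  [0.937,0.12,0,0,0,0,1],
  [0.937,0.12,0,0,0,0,1],
  [0.937,0.12,0,0,0,0,1],
])

```text
t: 7.45
tool_pos: [0.504, 0.228, 0.1664]
tool_rot: [0.704, 0.71, -0.001, 0.0]
contact_force: [0.0, -0.6, -1.4]
opening: 0.168
grasp_force: 59.2
```

```bash
python3 - <<'E'
from h import *
t=robot.snapshot("top")["color"]; s=robot.snapshot("scene")["color"]
c=cv2.resize(s[150:370,330:560],(460,440)); cv2.imwrite("pics/p1.png",np.hstack([cv2.resize(t[150:270,120:280],(340,255)).copy() if 0 else cv2.resize(t[150:270,120:280],(330,440)),c]))
print(robot.state()["tool_pos"],robot.state()["wrist_torque"])
E
```

```text
[0.50412856 0.22824437 0.16654638] [-0.00834485 -0.03183837 -0.01080878]
```

View pics/p1.png

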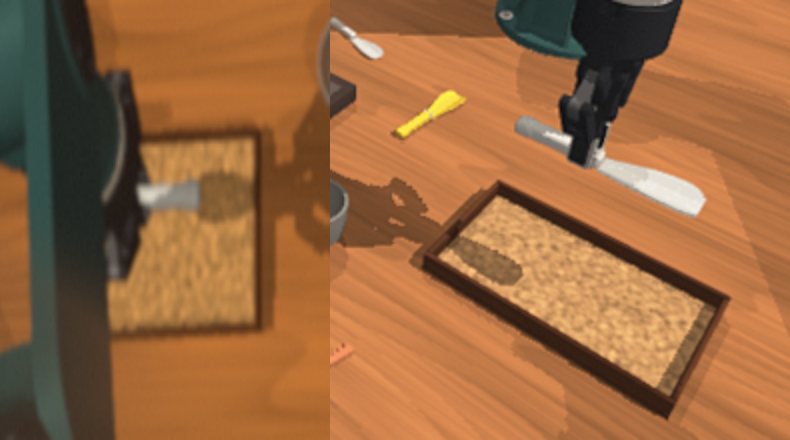

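The horn is level above the tray and well within the rims; lowering.

arm_command([
  [0,0.0,0.15,0,0,0,1],
  [0,0.0,0.3,0,0,0,1],
  [0,0.0,0.42,0,0,0,1],
  [0,0,0.5,0,0,0,1],
  [0,0,0.56,0,0,0,1],
  [0,0,0.6,0,0,0,1],
  [0,0,0.62,0,0,0,1],
  [0,0,0.63,0,0,0,1],
  [0,0,0.63,0,0,0,1],
])

```text
t: 8.68
tool_pos: [0.5044, 0.2296, 0.0093]
tool_rot: [0.704, 0.711, 0.0, 0.0]
contact_force: [0.4, -0.3, -1.6]
opening: 0.168
grasp_force: 59.3
```

arm_command([
  [0,0,0.003,0,0,0,1],
  [0,0,0.005,0,0,0,1],
  [0,0,0.005,0,0,0,1],
])

```text
t: 9.05
tool_pos: [0.5042, 0.2295, 0.0079]
tool_rot: [0.704, 0.711, 0.0, 0.0]
contact_force: [-0.1, -0.1, -1.4]
opening: 0.167
grasp_force: 59.3
```

arm_command([
  [0,0,0.003,0,0,0,1],
  [0,0,0.005,0,0,0,1],
  [0,0,0.005,0,0,0,1],
])

```text
t: 9.43
tool_pos: [0.5042, 0.2295, 0.0068]
tool_rot: [0.704, 0.711, 0.0, 0.0]
contact_force: [-0.8, 0.1, 4.9]
opening: 0.168
grasp_force: 59.9
```

arm_command([
  [0,0,0,0,0,0,0.5],
  [0,0,0,0,0,0,0.3],
  [0,0,0,0,0,0,0.1],
  [0,0,0,0,0,0,0],
  [0,0,0,0,0,0,0],
  [0,0,0,0,0,0,0],
  [0,0,-0.1,0,0,0,0],
  [0,0,-0.3,0,0,0,0],
  [0,0,-0.5,0,0,0,0],
  [0,0,-0.6,0,0,0,0],
  [0,0,-0.6,0,0,0,0],
])

```text
t: 10.8
tool_pos: [0.5058, 0.2301, 0.1588]
tool_rot: [0.704, 0.711, 0.002, 0.001]
contact_force: [0.1, -0.4, -0.9]
opening: 0.503
grasp_force: 0.0
```

arm_command([
  [-0.25,-0.05,0,0,0,0,1],
  [-0.5,-0.1,0,0,0,0,1],
  [-0.75,-0.15,0,0,0,0,1],
  [-1,-0.2,0,0,0,0,1],
  [-1,-0.2,0,0,0,0,1],
  [-1,-0.2,0,0,0,0,1],
])

```text
t: 11.55
tool_pos: [0.4559, -0.0209, 0.1557]
tool_rot: [0.704, 0.71, -0.0, -0.001]
contact_force: [-0.6, 1.1, -0.3]
opening: 0.003
grasp_force: 0.0
```

```bash
python3 - <<'E'
from h import *
s=robot.snapshot("top"); t=s["color"]; w=robot.snapshot("wrist")["color"]; sc=robot.snapshot("scene")["color"]
a=cv2.resize(t[160:270,130:430],(780,286)); b=cv2.resize(sc[130:370,200:560],(420,280)); c=cv2.resize(w,(360,280))
cv2.imwrite("pics/r1.png",np.vstack([a,np.hstack([b,c])]))
h=cv2.cvtColor(t,cv2.COLOR_BGR2HSV)
bl=((h[...,0]>105)&(h[...,0]<130)&(h[...,1]>110)&(h[...,2]>50)).astype(np.uint8)
c=blob(bl,335,205,410,248); print(cv2.boundingRect(c)); P,r,bx=rectw(s,c,.041); print(r)
st=robot.state(); print(st["tool_pos"],st["opening"],plan([.445,-.222,.08],np.radians(.9)))
E
```

```text
(363, 224, 21, 13)
((443.2827453613281, -219.7103729248047), (31.036100387573242, 52.13828659057617), 2.6924145221710205)
[ 0.45655755 -0.01956991  0.15611179] -0.0030549757002080267 (array([-0.80927692, -0.05531055,  0.30411178]), array([-0.00049083, -0.00029854, -0.00267357]))
```

View pics/r1.png

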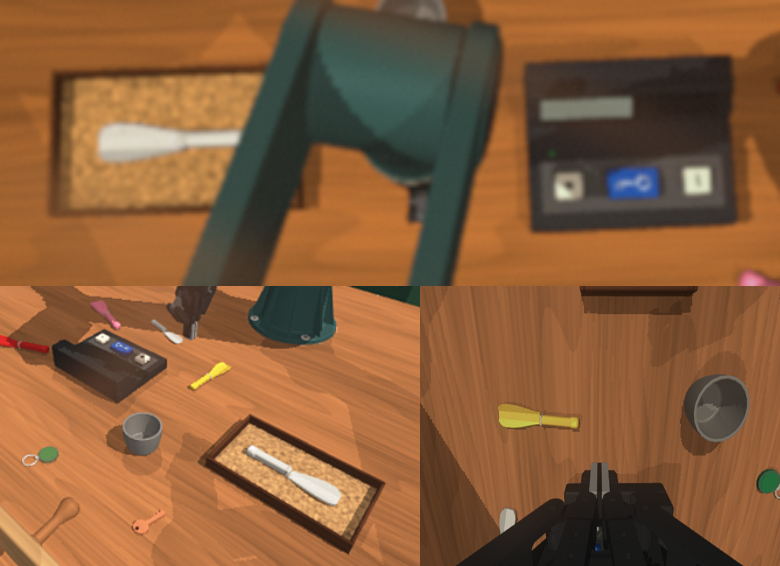

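The horn lies flat, scoop up, in the tray; all keys are up. The blue key centre is ≈(0.444,-0.221).

arm_command([
  [-0.25,-0.02,0,0,0,0,1],
  [-0.5,-0.04,0,0,0,0,1],
  [-0.75,-0.055,0.1,0,0,0,1],
  [-0.805,-0.057,0.25,0,0,0,1],
  [-0.805,-0.057,0.35,0,0,0,1],
  [-0.805,-0.057,0.38,0,0,0,1],
  [-0.805,-0.057,0.38,0,0,0,1],
])

```text
t: 12.58
tool_pos: [0.4447, -0.2212, 0.0615]
tool_rot: [0.703, 0.711, -0.0, -0.0]
contact_force: [0.1, 0.8, -0.3]
opening: -0.004
grasp_force: 0.0
```

```bash
python3 - <<'E'
from h import *
st=robot.state(); print(st["tool_pos"],plan([.4445,-.2215,.036],np.radians(.9)))
s=robot.snapshot("wrist"); w=s["color"]; h=cv2.cvtColor(w,cv2.COLOR_BGR2HSV)
bl=((h[...,0]>105)&(h[...,0]<130)&(h[...,1]>110)&(h[...,2]>50)).astype(np.uint8)
c=blob(bl,0,0,640,400); print(cv2.boundingRect(c)); P,r,bx=rectw(s,c,.041); print(r,bx.round()); cv2.imwrite("pics/k1.png",w)
E
```

```text
[ 0.44468583 -0.22123665  0.06146038] (array([-0.00109212, -0.00069021,  0.10184147]), array([-0.00040754, -0.00029736, -0.00259715]))
(290, 201, 58, 63)
((444.7327575683594, -209.34921264648438), (29.128103256225586, 34.78547668457031), 0.8844466805458069) [[ 430. -192.]
 [ 430. -227.]
 [ 460. -227.]
 [ 459. -192.]]
```

View pics/k1.png

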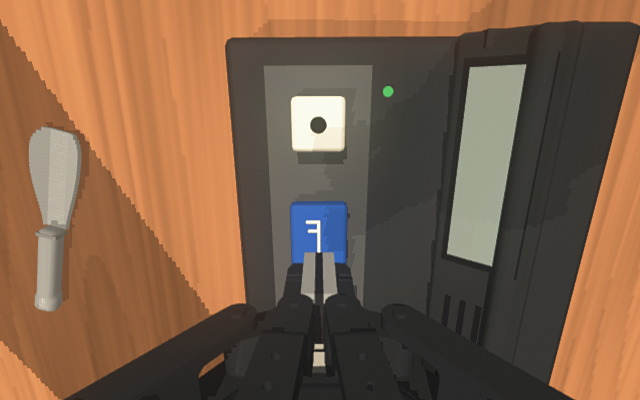

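Shut tips are above the blue key; key top edge (290–348, 202) gives a centre ≈(0.4447,-0.218). Pressing gradually.

arm_command([
  [0.01,0,0.04,0,0,0,1],
  [0.01,0,0.07,0,0,0,1],
  [0.01,0,0.085,0,0,0,1],
  [0.01,0,0.095,0,0,0,1],
  [0.01,0,0.1,0,0,0,1],
  [0.01,0,0.105,0,0,0,1],
  [0.01,0,0.105,0,0,0,1],
])

```text
t: 13.5
tool_pos: [0.4442, -0.2196, 0.0356]
tool_rot: [0.704, 0.71, 0.0, -0.0]
contact_force: [-0.4, 3.0, 6.6]
opening: -0.0
grasp_force: 3.2
```

arm_command([
  [0,0,0.002,0,0,0,1],
  [0,0,0.004,0,0,0,1],
  [0,0,0.004,0,0,0,1],
  [0,0,0.004,0,0,0,1],
])

```text
t: 14.0
tool_pos: [0.4441, -0.2196, 0.035]
tool_rot: [0.704, 0.71, 0.0, -0.0]
contact_force: [-1.8, 3.1, 10.6]
opening: -0.004
grasp_force: 5.4
```

arm_command([
  [0,0,0.001,0,0,0,1],
  [0,0,0.001,0,0,0,1],
  [0,0,0.001,0,0,0,1],
  [0,0,0.001,0,0,0,1],
  [0,0,0.001,0,0,0,1],
  [0,0,0.001,0,0,0,1],
  [0,0,0.001,0,0,0,1],
  [0,0,0.001,0,0,0,1],
  [0,0,0.001,0,0,0,1],
  [0,0,0.001,0,0,0,1],
  [0,0,0.001,0,0,0,1],
  [0,0,0.001,0,0,0,1],
  [0,0,0.001,0,0,0,1],
  [0,0,0.001,0,0,0,1],
  [0,0,0.001,0,0,0,1],
  [0,0,0.001,0,0,0,1],
  [0,0,0.001,0,0,0,1],
  [0,0,0.001,0,0,0,1],
  [0,0,0.001,0,0,0,1],
  [0,0,0.001,0,0,0,1],
])

```text
t: 16.5
tool_pos: [0.4441, -0.2195, 0.035]
tool_rot: [0.704, 0.71, 0.0, -0.0]
contact_force: [-2.2, 3.3, 13.3]
opening: 0.001
grasp_force: 6.8
```

arm_command([
  [0,0,0,0,0,0,1],
  [0,0,0,0,0,0,1],
  [0,0,0,0,0,0,1],
  [0,0,0,0,0,0,1],
  [0,0,0,0,0,0,1],
  [0,0,0,0,0,0,1],
  [0,0,0,0,0,0,1],
  [0,0,0,0,0,0,1],
  [0,0,0,0,0,0,1],
  [0,0,0,0,0,0,1],
  [0,0,0,0,0,0,1],
  [0,0,0,0,0,0,1],
  [0,0,0,0,0,0,1],
  [0,0,0,0,0,0,1],
  [0,0,0,0,0,0,1],
  [0,0,0,0,0,0,1],
  [0,0,0,0,0,0,1],
  [0,0,0,0,0,0,1],
  [0,0,0,0,0,0,1],
  [0,0,0,0,0,0,1],
])

```text
t: 19.0
tool_pos: [0.4442, -0.2195, 0.035]
tool_rot: [0.704, 0.71, 0.0, -0.0]
contact_force: [-2.9, 3.7, 14.4]
opening: -0.003
grasp_force: 6.8
```

```bash
python3 - <<'E'
from h import *
w=robot.snapshot("wrist")["color"]; t=robot.snapshot("scene")["color"]
cv2.imwrite("pics/f1.png",np.hstack([cv2.resize(w,(400,300)),cv2.resize(t[100:370,200:560],(400,300))])); st=robot.state(); print(st["t"],st["tool_pos"],st["contact_force"])
E
```

```text
19.1 [ 0.44415905 -0.21953176  0.03495745] [-1.92279757  3.28348767 13.46230399]
```

View pics/f1.png

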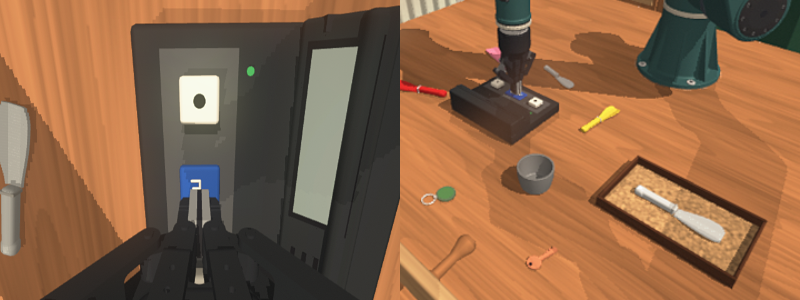

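The blue key is held down at 13 N, TCP steady at z = 0.035, its full-travel stop. The white keys are up, the horn is flat in the tray, and the other objects are untouched. It has been held for 5 s, so I'm handing in.

```bash
python3 -c "
from plant import robot
print(robot.finish_job())"
```

```text
the job is handed in; nothing more can be done
None
```

I handed the job in with the silver shoehorn flat and scoop-up on the tray floor and the blue door-release key held fully down at about 13 N (5 s so far); the cup, fob, mailbox key and white keys looked undisturbed in the last pictures.

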